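# Fit the studded plate on the shaker and cam-lock it

### The job

Clear the sample pot off the shaker's platform and stand it upright on the bench. Then fit the holed disc fully home on the platform's three studs, flat on the platform, its yellow mark beside the platform's yellow mark, and let go of it; last, flip the red cam lever over towards the disc until it snaps shut. Leave the vial, beaker, white bottle, petri dish and foil ball where they are.

Things in the scene. Friction and masses are not known exactly. Their poses are not given: they have to be found in the camera images.
- shaker: White orbital shaker fixed on the bench; housing x -70..+70, y -73..+105 mm in its own frame. Grey platform, flat top 60 mm over the bench, does not move. Origin: on the bench under the centre of the stud circle; z up. A yellow mark lies on the platform at its +x edge (r = 61 mm); the cam latch stands at its +y side.
- seat (a point): Centre of the stud circle on the platform top; axes as the shaker's. Three upright steel studs, 8 mm thick, 16 mm high (top 6 mm tapers to 3 mm), on radius 38 mm at +45, -45 and 180 degrees from x (counter-clockwise from above): uneven, so the disc fits one way only. The seated disc's origin is here, its x along this x.
- disc: Aluminium plate, black rim pads, 112 mm across, 10 mm thick, 0.24 kg; blue plain round grip post in the middle, 28 mm across, up to 56 mm above the underside. Origin: centre of the underside; z up. Three through holes, 10.5 mm wide, on radius 38 mm at +45, -45 and 180 degrees from its x. Yellow mark on the rim at +x. Starts flat on the bench.
- pot: Sample pot with white screw lid, an upright cylinder 43 mm across and 48 mm high, 0.05 kg. Origin: centre of its underside, z up. It starts standing on the platform among the studs.
- latch (a joint): Angle of the red-handled cam lever (rad). 0: open, leaning 35 degrees outward (to the shaker's +y) from upright; 0.61: upright; 2.18: shut, level over the disc's rim. A spring holds it at both ends; the high point is at 0.82 and takes about 0.2 N m (4 to 5 N near the tip); past it the lever snaps shut by itself. A disc that is not home blocks it.
- latch_pivot (a point): Lever's hinge, at (0, 85, 84) mm in the shaker's frame, whose axes it has; the hinge line is the shaker's x. The steel cheeks round it are 30 mm wide (x), 22 mm deep (y) and reach 90 mm over the bench.
- latch_tip (a point): Free end of the lever, 60 mm from the hinge (34 mm outward of it and 133 mm over the bench when open). Its z points along the lever away from the hinge, its y out of the outer face (away from the disc when upright). The red grip covers the last 30 mm, 18 mm wide and 12 mm thick.
- vial: Bystander: glass vial with a black cap, 17 across, 46 high (mm); stands close beside the disc. Origin: centre of its underside.
- beaker: Bystander: small clear beaker, 48x55, 60 high (mm); stands between the two work places. Origin: centre of its underside.
- buffer: Bystander: white reagent bottle with blue cap and yellow label, 43 across, 96 high (mm); stands near right. Origin: centre of its underside.
- petri: Bystander: petri dish with lid, 62 across, 15 high (mm); lies on the left. Origin: centre of its underside.
- foil: Bystander: crumpled ball of aluminium foil, 32x51, 26 high (mm); lies at the near middle. Origin: centre of its underside.

How it is judged (in metres and radians):
On the way, in this order (a step that is already met when the one before it is completed fails the run):
1. the pot stands upright on the bench, let go (height (world z) of pot between -0.006 and 0.006 m and angle between pot's own z axis and vertical below 0.1 rad and linear speed of pot below 0.02 m/s and contact force between the fingers and pot below 0.1 N), for 0.2 s.
2. the disc is fully home on the three studs, let go, with the lever still open (horizontal distance between disc and seat below 0.004 m and z of disc in the frame of seat between -0.003 and 0.0025 m and angle between the x axis of disc and the x axis of seat, either way round below 0.08 rad and angle between disc's own z axis and vertical below 0.04 rad and linear speed of disc below 0.02 m/s and contact force between the fingers and disc below 0.1 N and value of joint latch below 0.6 rad), for 0.2 s.
3. the cam lever is shut over the seated disc (horizontal distance between disc and seat below 0.004 m and z of disc in the frame of seat between -0.003 and 0.0025 m and angle between the x axis of disc and the x axis of seat, either way round below 0.08 rad and angle between disc's own z axis and vertical below 0.04 rad and linear speed of disc below 0.02 m/s and value of joint latch above 2.1 rad), for 0.2 s.
At the end, for the whole second after the job is handed in: The pot stands on the bench top (underside within 6 mm of it, tilt under 0.1 rad) at rest; the disc lies on the platform (centre within 4 mm of the seat, underside from 3 mm below to 2.5 mm above it, x axes within 0.08 rad, tilt under 0.04 rad) at rest; the lever reads over 2.10 (all of step 3 and height (world z) of pot between -0.006 and 0.006 m and angle between pot's own z axis and vertical below 0.1 rad and linear speed of pot below 0.02 m/s); the robot touches nothing.
It fails at once if the sample pot tips over (angle between pot's own z axis and vertical above 0.7 rad).
It fails at once if a bystander is moved by more than 30 mm or tipped over (distance of any of vial, beaker, buffer, petri, foil from where it was at the start of the episode above 0.03 m or angle between any of vial, beaker, buffer, petri, foil's own z axis and vertical above 0.6 rad).
It also fails if it takes over 67 s, if anything falls off the work surface, if the arm or the gripper's body presses on something with over 40 N, if the wrist force passes 120 N, or if a joint passes its speed limit or range.

### The arm

A 6-joint arm with a two-finger parallel gripper is mounted at the origin on the work surface; the furniture and walls round the work are solid. World frame = base frame: x ahead of the robot, y to its left, z up, the work surface at z = 0. Lengths are in mm, angles in rad, forces in N, time in s.
With the tool pointing down it reaches from about 400 to 925 mm from the base axis. Payload 12.5 kg.
Tool frame: the origin (TCP) lies on the centre line of the jaws, within the pads' length; the fingertips stand 14 mm ahead of it and the grasp point (between the pads) lies 5 mm behind it; z points along the fingers, y is the direction in which the jaws open and shut (so a half turn about z gives the same grasp; the last joint's range is limited). The gripper opens to 95 mm and grips with 3 to 60 N. Pads are 20 mm wide; open, the fingers measure 119 mm over their backs; the gripper's body (75 mm by 180 mm) begins 59 mm behind the grasp point.
Start: joints at [1.124, 0.491, 1.559, -0, 1.092, -0.106], TCP at [208.884, 589.078, 228.661] pointing down, gripper open.
Joint ranges: [-3.1, 3.1], [-0.84, 2.19], [0.05, 2.79], [-1.13, 4.28], [0.06, 2.93], [-2.69, 2.69]. Speed limits (rad/s): [2.22, 2.22, 2.79, 3.14, 3.14, 3.14].

### API

Orientations are given as [roll, pitch, yaw] about the fixed x, y, z axes, in that order (R = Rz(yaw) Ry(pitch) Rx(roll)).
In Python, from cell import * gives the robot as it stands.
- The arm moves only by the tool play_rows, never from a script. Its argument "moves" is a list of rows, each a list of 7 numbers: the shift along the tool's x, y, z in m, then the turn, a rotation vector about the tool's x, y, z in rad, then the opening in per cent of the stroke, from 0 (shut) to 100 (fully open). In form: [[tx, ty, tz, ax, ay, az, claw], ...]. A call has 1 to 8 rows; each row shifts and turns the pose as measured when the row begins, along the tool's axes as they then stand; what a row does not reach is not made up. A row lasts 1/10 s, in which the tool goes at most 50 mm and 8.59 degrees, less where a joint would pass 70% of its speed; a pose out of reach is approached as far as the arm can. A call is refused whole if a number of a shift passes 0.05 or a number of a turn 0.15, either way. A call with a gripper value outside its range is refused whole. The fingers move at their own pace and stop on an object; the grip force is fixed at half the most. Time passes only in rows, so rows that do not move let the fingers close. It gives the time, the measured TCP pose, the force and the opening at its end, in the units of the state.
- state(): the state, without advancing time (a new reading comes with each control period).
- read_camera(name): name is "side" or "top" or "wrist"; returns a dict with "img" (400x640x3 uint8, red, green, blue), "fx", "fy", "cx", "cy" (pixels), "R" (3x3) and "t" (3): a world point X has camera coordinates R X + t. Camera axes: x right, y down, z forward; pixel columns grow to the right and rows downward; lengths in mm; the calibration is good to about 2 mm. A picture is of the moment at which its call begins. There is no depth.
- job_done(): hands the job in, once; it reports no verdict.
The state is a dict: "t": time; "joints": joint angles; "qvel": joint speeds; "tau": joint torques, N m; "eef_pos": TCP position; "tcp_rot": TCP orientation; "ft_force": force on the tool from outside, world axes, zero at the start; "moment": the same for the moment, N m; "opening": opening from 0.0 (shut) to 1.0 (fully open).
Only numpy, scipy, OpenCV 4.12 (cv2) and the standard library are available. Lean on these libraries where they do the work, as an engineer would, in place of code of your own. Each camera call takes 0.05 s, during which the arm holds its last target.

## Working session

There is one attempt and no reset: what is moved stays moved. The work goes in short steps, Python scripts to look and compute and a tool call to move; the robot and the scene stay as the last step left them, time stands still between calls to the robot, and variables do not carry over. Pictures are saved under pics/ and viewed, and the job is handed in when it is done.

Besides the shell and the picture viewer there is one more tool, called by a JSON object that holds its "fn" and its "kwargs", one argument or row to a line. play_rows: Moves the arm, as the interface text tells. Its arguments: {"type":"object","properties":{"moves":{"type":"array"}},"required":["moves"]}

```bash
ls; mkdir -p pics; python3 - <<'E'
from cell import *
import cv2
s=state(); print(s)
for n in("side","top","wrist"):
    c=read_camera(n); cv2.imwrite(f"pics/{n}0.png",c["img"][:,:,::-1])
    print(n,c["fx"],c["fy"],c["cx"],c["cy"],c["R"],c["t"])
E
```

```text
pics
{'t': 0.0, 'joints': array([ 1.12436022e+00,  4.91585173e-01,  1.55947152e+00, -1.91008179e-06,
        1.09170406e+00, -1.05606365e-01]), 'qvel': array([ 7.72424295e-04, -3.36916109e-04,  3.43382183e-05, -1.54656451e-03,
       -4.48935339e-04,  1.22534928e-03]), 'tau': array([-1.85058496e-03, -6.12650657e+01, -2.58173651e+01,  6.91240747e-02,
        4.84603329e-02, -6.66644519e-05]), 'eef_pos': array([208.79704181, 588.83744013, 228.03822986]), 'tcp_rot': array([-3.14043088e+00, -1.21445422e-04,  2.80076373e+00]), 'ft_force': array([-0.1081124 ,  0.90780438, -0.40934203]), 'moment': array([-0.06333836,  0.04219526, -0.01929708]), 'opening': 0.9982621557270295}
side 425.85174662816786 425.85174662816786 319.8510735039541 199.634462110953 [[-0.6723356   0.73990869  0.02235998]
 [ 0.38872039  0.37860395 -0.83997352]
 [-0.62996928 -0.55605232 -0.54216651]] [ 338.60051018 -120.81577795 1757.94592068]
top 484.7588891627103 484.7588891627103 325.9856555317876 193.91882301460782 [[ 0.02231011 -0.99972699 -0.0069431 ]
 [-0.99701184 -0.0217347  -0.07412828]
 [ 0.07395714  0.00857616 -0.99722454]] [ -29.29835985  515.48436052 1378.71410257]
wrist 275.82647884510527 275.82647884510527 322.9899396006552 201.2669099016541 [[ 3.33436199e-01  9.42772658e-01  1.30849257e-04]
 [ 9.15688442e-01 -3.23890181e-01  2.37928199e-01]
 [ 2.24354581e-01 -7.92140572e-02 -9.71282737e-01]] [-625.24051443  -26.66366152  388.96641334]
```

View pics/side0.png

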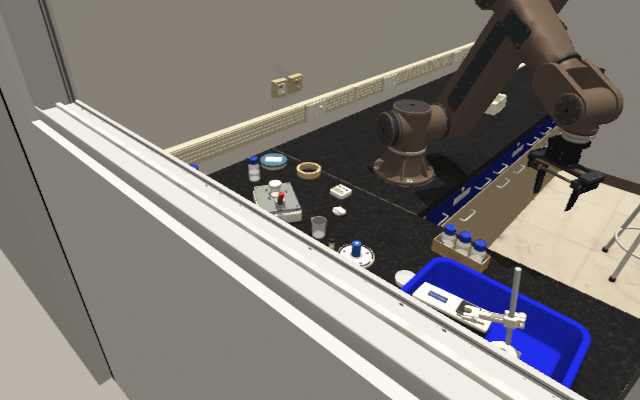

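View pics/top0.png

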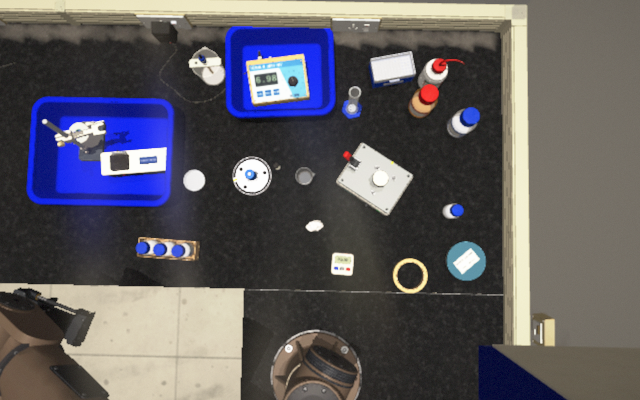

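View pics/wrist0.png

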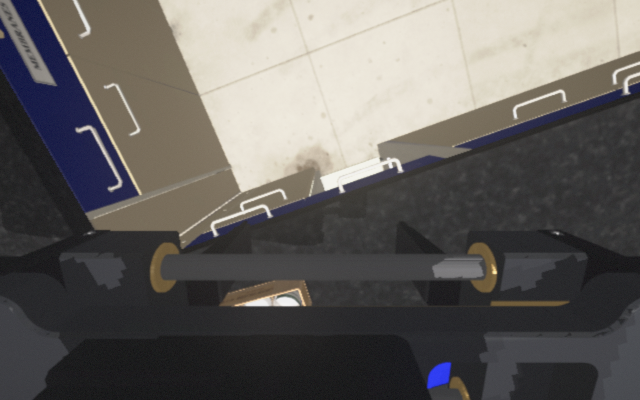

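```bash
cat > h.py <<'E'
import numpy as np, cv2
def ray(c,uv,z):
    R=np.array(c["R"]);t=np.array(c["t"]);C=-R.T@t
    d=R.T@np.array([(uv[0]-c["cx"])/c["fx"],(uv[1]-c["cy"])/c["fy"],1.])
    return C+d*(z-C[2])/d[2]
def proj(c,X):
    p=np.array(c["R"])@np.array(X,float)+np.array(c["t"]); return np.array([c["fx"]*p[0]/p[2]+c["cx"],c["fy"]*p[1]/p[2]+c["cy"]])
def crop(c,u0,u1,v0,v1,k,fn):
    im=cv2.resize(c["img"][v0:v1,u0:u1,::-1],None,fx=k,fy=k,interpolation=cv2.INTER_CUBIC); cv2.imwrite(fn,im)
E
python3 - <<'E'
from cell import *
from h import *
c=read_camera("top")
crop(c,325,425,135,225,6,"pics/sh.png"); crop(c,220,330,140,240,6,"pics/di.png")
c=read_camera("side"); crop(c,235,395,140,280,5,"pics/sd.png")
E
```

```text
(no output)
```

View pics/sh.png

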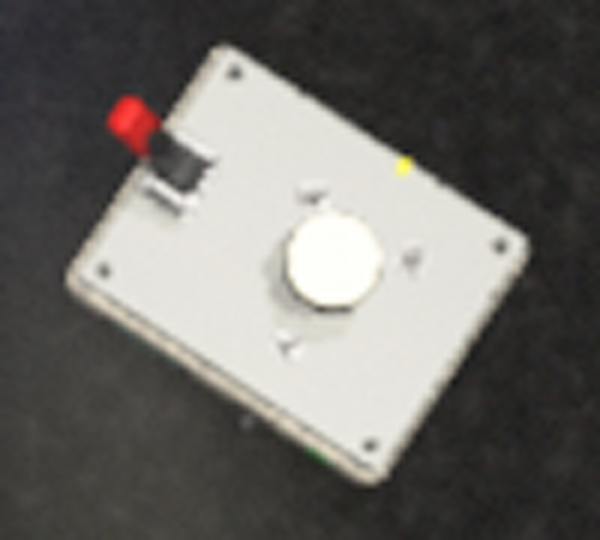

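View pics/di.png

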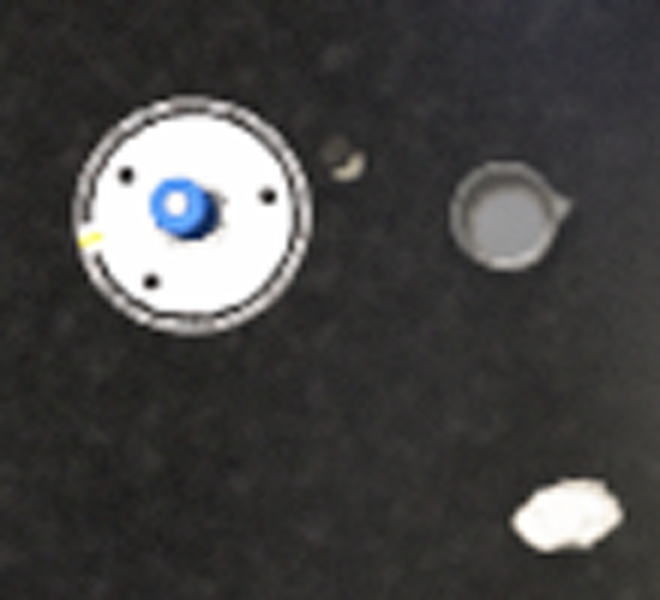

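View pics/sd.png

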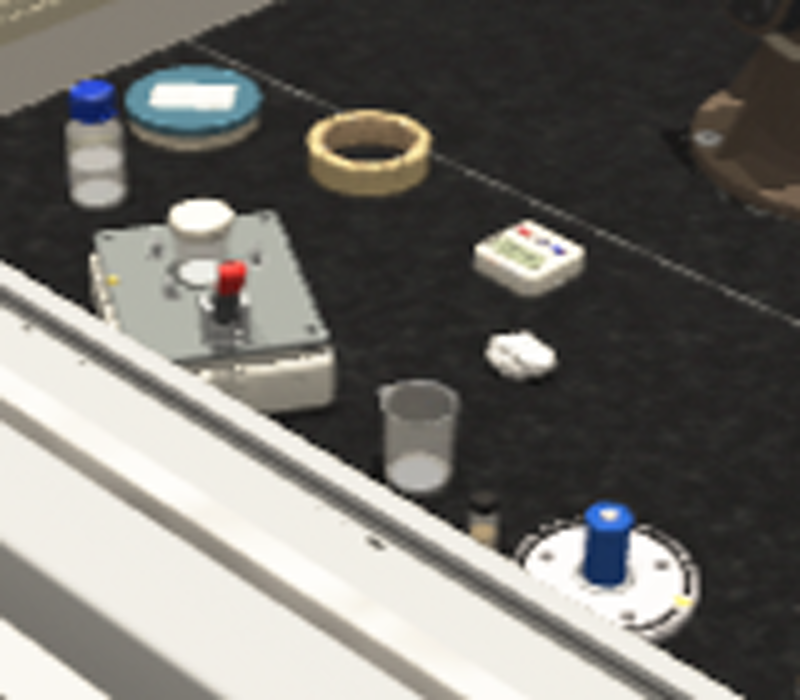

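```bash
python3 - <<'E'
from cell import *
from h import *
c=read_camera("top")
f=lambda x,y,u0,v0:((x+.5)/6-.5+u0,(y+.5)/6-.5+v0)
S=lambda x,y,z:ray(c,f(x,y,325,135),z)
D=lambda x,y,z:ray(c,f(x,y,220,140),z)
print("mark",S(404,167,60).round(1))
for p in((313,190),(413,258),(290,345)): print("stud",S(*p,60).round(1),S(*p,76).round(1))
print("pot lid",S(335,262,48+60).round(1))
for p in((235,73),(500,246),(371,445),(104,271)): print("screw",S(*p,60).round(1))
print("red tip",S(128,118,133).round(1))
for p in((126,175),(268,196),(151,282)): print("hole",D(*p,10).round(1))
print("dmark",D(90,240,8).round(1),"post top",D(178,203,56).round(1), "disc c",D(193,215,5).round(1))
print("vial",D(345,150,30).round(1),D(345,165,0).round(1),"beaker",D(505,218,30).round(1),"foil",D(567,515,13).round(1))
print("buffer",ray(c,(453,211),60).round(1),"petri",ray(c,(194,180),10).round(1))
for n,p,z in(("blueflask",(352,100),20),("tapering",(410,275),20),("timer",(343,264),20)):print(n,ray(c,p,z).round(1))
E
```

```text
mark [ 605.7 -201.5   60. ]
stud [ 594.  -159.1   60. ] [ 591.8 -157.6   76. ]
stud [ 563.  -206.2   60. ] [ 561.2 -204.1   76. ]
stud [ 521.  -149.4   60. ] [ 519.7 -148.    76. ]
pot lid [ 555.1 -164.9  108. ]
screw [ 648.5 -121.7   60. ]
screw [ 569.5 -246.7   60. ]
screw [ 475.2 -187.8   60. ]
screw [553.8 -62.   60. ]
red tip [614.6 -69.6 133. ]
hole [584.8 232.9  10. ]
hole [576.1 163.4  10. ]
hole [532.9 218.9  10. ]
dmark [552.9 249.6   8. ] post top [566.5 199.3  56. ] disc c [566.5 200.4   5. ]
vial [596.7 124.5  30. ] [593.3 127.6   0. ] beaker [565.6  46.9  30. ] foil [424.7  14.4  13. ]
buffer [ 473.  -373.2   60. ] petri [549.  367.6  10. ]
blueflask [792.7 -87.8  20. ]
tapering [ 290.1 -261.9   20. ]
timer [316.8 -70.9  20. ]
```

```bash
cat >> h.py <<'E'
from scipy.spatial.transform import Rotation as Ro
def plan(s,xyz,yaw,n=None):
    """remaining move in tool axes: shift (m), rotvec (rad) to tool-down pose"""
    A=Ro.from_euler('xyz',s["tcp_rot"]); B=Ro.from_euler('xyz',[np.pi,0,yaw])
    d=np.array(xyz,float)-s["eef_pos"]; 
    rv=(A.inv()*B).as_rotvec()
    print("pos",s["eef_pos"].round(1),"rot",np.array(s["tcp_rot"]).round(4),"t",round(s["t"],2),"F",np.round(s["ft_force"],1),"op",round(s["opening"],3))
    print("total shift now-axes mm",A.inv().apply(d).round(1),"final-axes",B.inv().apply(d).round(1),"turn",rv.round(3), "dist",round(np.linalg.norm(d),1))
E
python3 - <<'E'
from cell import *
from h import *
plan(state(),(555,-165,200),2.583)
E
```

```text
pos [208.8 589.  228.5] rot [-3.1413 -0.      2.8009] t 0.3 F [-0.8 -0.1 -0. ] op 1.001
total shift now-axes mm [-578.3 -595.    28.6] final-axes [-693.2 -455.9   28.5] turn [-0.    -0.     0.218] dist 830.2
```

{"fn": "play_rows", "kwargs": {
  "moves": [
    [0,0,0,0,0,0.11,100],
    [0,0,0,0,0,0.108,100],
    [-0.04,-0.026,0,0,0,0,100],
    [-0.04,-0.026,0,0,0,0,100],
    [-0.04,-0.026,0,0,0,0,100],
    [-0.04,-0.026,0,0,0,0,100],
    [-0.04,-0.026,0,0,0,0,100],
    [-0.04,-0.026,0,0,0,0,100]
  ]
}}

```text
t: 1.1
eef_pos: [328.5, 323.8, 227.0]
tcp_rot: [3.141, -0.0, 2.581]
ft_force: [0.8, 0.3, 0.7]
opening: 0.997
```

```bash
python3 - <<'E'
from cell import *
from h import *
plan(state(),(555,-165,200),2.583)
E
```

```text
pos [328.5 323.8 227. ] rot [ 3.1409 -0.      2.5808] t 1.1 F [0.8 0.3 0.7] op 0.997
total shift now-axes mm [-451.8 -293.5   26.8] final-axes [-451.2 -294.5   27. ] turn [ 0.001 -0.    -0.002] dist 539.5
```

{"fn": "play_rows", "kwargs": {
  "moves": [
    [-0.041,-0.027,0.003,0,0,0,100],
    [-0.041,-0.027,0.003,0,0,0,100],
    [-0.041,-0.027,0.003,0,0,0,100],
    [-0.041,-0.027,0.003,0,0,0,100],
    [-0.041,-0.027,0.003,0,0,0,100],
    [-0.041,-0.027,0.003,0,0,0,100],
    [-0.041,-0.027,0.003,0,0,0,100],
    [-0.041,-0.027,0.003,0,0,0,100]
  ]
}}

```text
t: 1.9
eef_pos: [492.2, -41.0, 204.9]
tcp_rot: [3.137, 0.004, 2.581]
ft_force: [1.2, 0.8, 0.1]
opening: 0.998
```

```bash
python3 - <<'E'
from cell import *
from h import *
plan(state(),(555,-165,200),2.583)
c=read_camera("wrist"); cv2.imwrite("pics/w1.png",c["img"][:,:,::-1])
E
```

```text
pos [492.2 -41.  204.9] rot [3.1366 0.0043 2.5815] t 1.9 F [1.2 0.8 0.1] op 0.998
total shift now-axes mm [-119.1  -71.7    5. ] final-axes [-119.   -71.9    4.9] turn [ 0.005  0.004 -0.002] dist 139.1
```

View pics/w1.png

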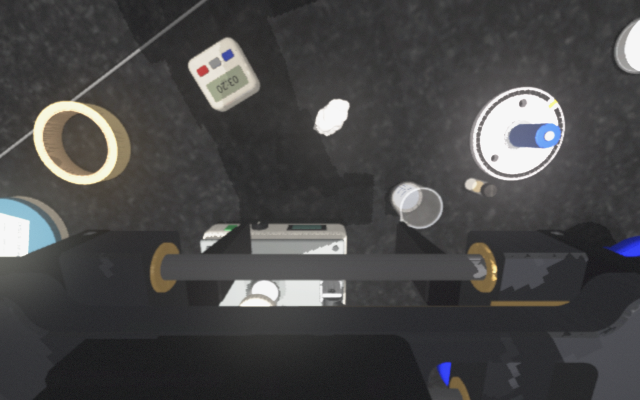

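{"fn": "play_rows", "kwargs": {
  "moves": [
    [-0.047,-0.015,0,0,0,0,100],
    [-0.047,-0.015,0,0,0,0,100],
    [-0.047,-0.015,0,0,0,0,100],
    [-0.047,-0.015,0,0,0,0,100],
    [-0.047,-0.015,0,0,0,0,100],
    [0,0,0,0,0,0,100]
  ]
}}

```text
t: 2.55
eef_pos: [651.5, -238.0, 204.4]
tcp_rot: [3.137, 0.006, 2.575]
ft_force: [-0.7, 0.2, -1.2]
opening: 1.002
```

```bash
python3 - <<'E'
from cell import *
from h import *
plan(state(),(555,-165,200),2.583)
c=read_camera("wrist"); cv2.imwrite("pics/w2.png",c["img"][:,:,::-1])
import pickle; pickle.dump(c,open("w2.pkl","wb"))
crop(c,180,440,60,260,3,"pics/w2c.png")
print(proj(c,(553.7,-168.6,60)),proj(c,(555,-165,108)))
E
```

```text
pos [ 651.5 -238.   204.4] rot [3.1374 0.0062 2.5747] t 2.55 F [-0.7  0.2 -1.2] op 1.002
total shift now-axes mm [120.6   9.8   3.7] final-axes [120.5  10.8   4.4] turn [ 0.004  0.006 -0.008] dist 121.1
[328.1107501   79.18539428] [333.89764425  67.52243523]
```

View pics/w2.png

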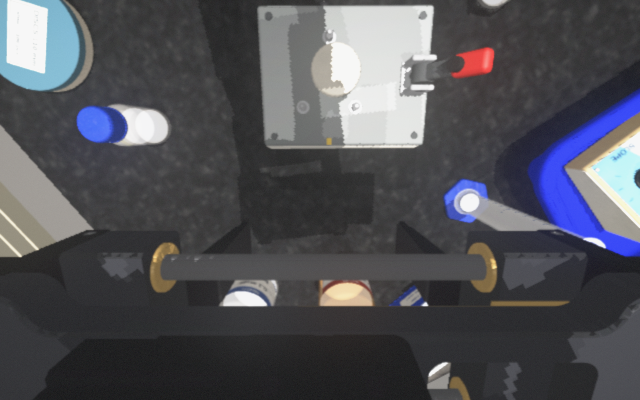

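View pics/w2c.png

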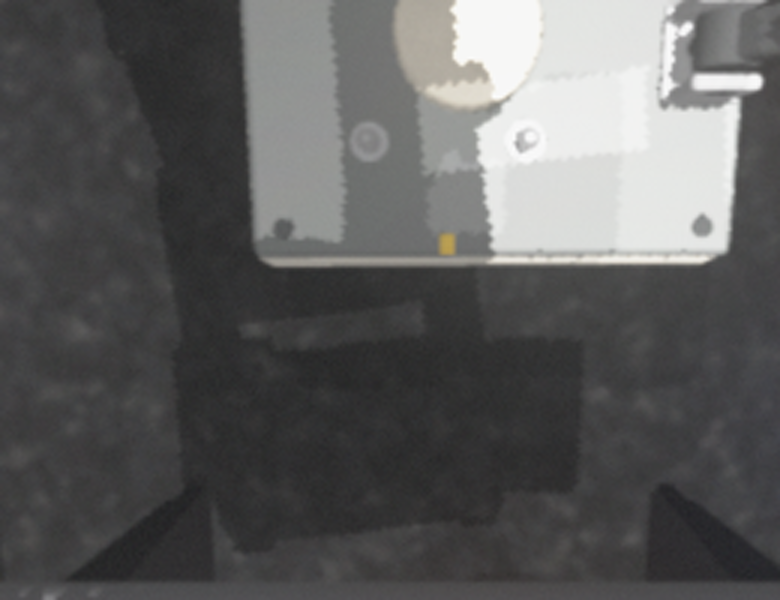

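```bash
python3 - <<'E'
from h import *
import pickle
c=pickle.load(open("w2.pkl","rb"))
crop(c,255,445,0,150,4,"pics/w2d.png")
f=lambda x,y:((x+.5)/3-.5+180,(y+.5)/3-.5+60)
for n,p,z in (("mark",f(447,244),60),("s1",f(369,141),60),("s2",f(525,139),60),("scr",f(284,229),60),("scr",f(702,226),60),("scr",(269.5,16),60),("scr",(422.5,15),60),("lid",(335.5,68),108),("s3",(330,36),70)):
    print(n,ray(c,p,z).round(1))
E
```

```text
mark [ 605.6 -200.6   60. ]
s1 [ 561.9 -204.8   60. ]
s2 [ 590.1 -159.1   60. ]
scr [ 570.4 -246.3   60. ]
scr [ 648.7 -121.3   60. ]
scr [ 476.  -186.1   60. ]
scr [553.8 -61.6  60. ]
lid [ 556.  -164.1  108. ]
s3 [ 524.  -148.1   70. ]
```

View pics/w2d.png

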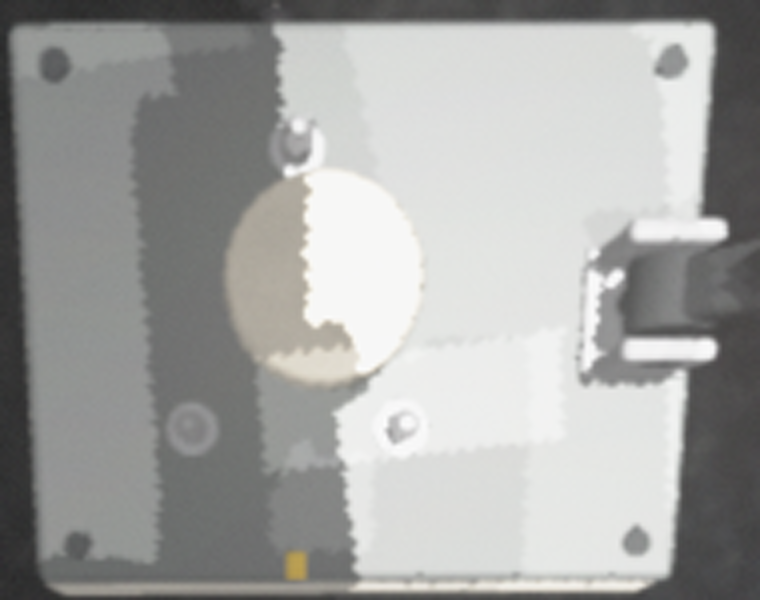

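{"fn": "play_rows", "kwargs": {
  "moves": [
    [0.04,0.0035,0,0,0,-0.004,100],
    [0.04,0.0035,0,0.004,0.006,-0.004,100],
    [0.04,0.0035,0.01,0,0,0,100],
    [0,0,0.03,0,0,0,100],
    [0,0,0,0,0,0,100]
  ]
}}

```text
t: 3.1
eef_pos: [546.7, -156.4, 162.9]
tcp_rot: [3.141, -0.004, 2.585]
ft_force: [-0.1, 0.0, 1.7]
opening: 0.996
```

```bash
python3 - <<'E'
from cell import *
from h import *
plan(state(),(555.6,-164.5,95),2.583)
E
```

```text
pos [ 546.7 -156.4  162.9] rot [ 3.1413 -0.0042  2.5848] t 3.1 F [-0.1  0.   1.7] op 0.996
total shift now-axes mm [-12.1  -2.2  67.8] final-axes [-11.8  -2.2  67.9] turn [ 0.    -0.004  0.002] dist 68.9
```

{"fn": "play_rows", "kwargs": {
  "moves": [
    [-0.012,-0.002,0,0,-0.004,0,100],
    [0,0,0.03,0,0,0,100],
    [0,0,0,0,0,0,100]
  ]
}}

```text
t: 3.4
eef_pos: [558.7, -165.1, 136.0]
tcp_rot: [3.141, 0.005, 2.586]
ft_force: [-0.4, 1.1, -0.4]
opening: 0.996
```

```bash
python3 - <<'E'
from cell import *
from h import *
plan(state(),(555.6,-164.5,95),2.583)
E
```

```text
pos [ 558.7 -165.1  136. ] rot [3.1405 0.0048 2.5861] t 3.4 F [-0.4  1.1 -0.4] op 0.996
total shift now-axes mm [ 3.2 -1.1 41. ] final-axes [ 3.  -1.1 41. ] turn [0.001 0.005 0.003] dist 41.1
```

{"fn": "play_rows", "kwargs": {
  "moves": [
    [0.002,-0.001,0.02,0,0.003,0,100],
    [0,0,0.016,0,0,0,100],
    [0,0,0,0,0,0,100]
  ]
}}

```text
t: 3.7
eef_pos: [560.6, -167.3, 103.9]
tcp_rot: [3.14, 0.008, 2.586]
ft_force: [-0.1, -0.1, 0.6]
opening: 1.0
```

```bash
python3 - <<'E'
from cell import *
from h import *
plan(state(),(555.6,-164.5,95),2.583)
E
```

```text
pos [ 560.6 -167.3  103.9] rot [3.1396 0.0081 2.5856] t 3.7 F [-0.1 -0.1  0.6] op 1.0
total shift now-axes mm [ 5.8 -0.3  8.9] final-axes [ 5.8 -0.3  8.9] turn [0.002 0.008 0.003] dist 10.7
```

{"fn": "play_rows", "kwargs": {
  "moves": [
    [0.006,0,0.009,0,0.008,0.003,100],
    [0,0,0,0,0,0,100]
  ]
}}

```text
t: 3.9
eef_pos: [556.8, -164.8, 96.9]
tcp_rot: [3.139, 0.002, 2.582]
ft_force: [0.6, 0.4, 0.3]
opening: 1.0
```

```bash
python3 - <<'E'
from cell import *
from h import *
plan(state(),(555.6,-164.5,95),2.583)
E
```

```text
pos [ 556.8 -164.8   96.9] rot [3.1391e+00 2.3000e-03 2.5822e+00] t 3.9 F [0.6 0.4 0.3] op 1.0
total shift now-axes mm [ 1.2 -0.4  1.9] final-axes [ 1.1 -0.4  1.9] turn [ 0.002  0.002 -0.001] dist 2.3
```

Good. Close on the pot.

{"fn": "play_rows", "kwargs": {
  "moves": [
    [0,0,0.001,0,0,0,40],
    [0,0,0,0,0,0,20],
    [0,0,0,0,0,0,20],
    [0,0,0,0,0,0,20],
    [0,0,0,0,0,0,20],
    [0,0,0,0,0,0,20]
  ]
}}

```text
t: 4.5
eef_pos: [557.9, -165.2, 98.5]
tcp_rot: [3.139, 0.006, 2.582]
ft_force: [1.0, -0.4, -0.5]
opening: 0.554
```

```bash
python3 - <<'E'
from cell import *
from h import *
plan(state(),(555.6,-164.5,190),2.583)
E
```

```text
pos [ 557.9 -165.2   98.5] rot [3.1386 0.0058 2.5824] t 4.5 F [ 1.  -0.4 -0.5] op 0.554
total shift now-axes mm [  1.8  -0.4 -91.5] final-axes [  2.3  -0.6 -91.5] turn [ 0.003  0.006 -0.001] dist 91.6
```

{"fn": "play_rows", "kwargs": {
  "moves": [
    [0,0,0.001,0,0,0,20],
    [0,0,0.001,0,0,0,20],
    [0,0,0,0,0,0,20],
    [0,0,0,0,0,0,20]
  ]
}}

```text
t: 4.9
eef_pos: [558.0, -165.3, 97.4]
tcp_rot: [3.139, 0.007, 2.582]
ft_force: [-0.0, -0.7, 0.1]
opening: 0.45
```

{"fn": "play_rows", "kwargs": {
  "moves": [
    [0,0,-0.02,0,0,0,20],
    [0,0,-0.02,0,0,0,20],
    [0.035,0,0,0,0,0,20],
    [0.04,0,0,0,0,0,20],
    [0.035,0,0,0,0,0,20],
    [0,0,0,0,0,0,20]
  ]
}}

```text
t: 5.5
eef_pos: [460.9, -105.2, 136.4]
tcp_rot: [3.139, 0.004, 2.582]
ft_force: [-0.8, 0.7, -0.3]
opening: 0.443
```

```bash
python3 - <<'E'
from cell import *
from h import *
plan(state(),(440,-90,37.5),2.583)
c=read_camera("wrist"); cv2.imwrite("pics/w3.png",c["img"][:,:,::-1])
E
```

```text
pos [ 460.9 -105.2  136.4] rot [3.1389 0.0044 2.5815] t 5.5 F [-0.8  0.7 -0.3] op 0.443
total shift now-axes mm [26.2  1.5 98.8] final-axes [25.8  1.8 98.9] turn [ 0.003  0.004 -0.001] dist 102.2
```

View pics/w3.png

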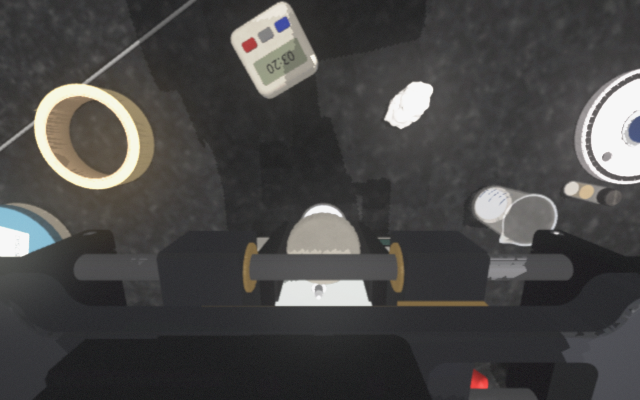

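{"fn": "play_rows", "kwargs": {
  "moves": [
    [0.022,0.001,0,0,0.004,0,20],
    [0,0,0.03,0,0,0,20],
    [0,0,0.03,0,0,0,20],
    [0,0,0.02,0,0,0,20],
    [0,0,0,0,0,0,20]
  ]
}}

```text
t: 6.05
eef_pos: [451.5, -96.6, 54.9]
tcp_rot: [3.137, 0.012, 2.581]
ft_force: [0.4, -0.3, -1.2]
opening: 0.444
```

```bash
python3 - <<'E'
from cell import *
from h import *
plan(state(),(440,-90,37.5),2.583)
E
```

```text
pos [451.5 -96.6  54.9] rot [3.1367 0.0117 2.581 ] t 6.05 F [ 0.4 -0.3 -1.2] op 0.444
total shift now-axes mm [13.5 -0.6 17.3] final-axes [13.2 -0.5 17.4] turn [ 0.005  0.012 -0.002] dist 21.9
```

{"fn": "play_rows", "kwargs": {
  "moves": [
    [0.004,0,0.01,0.003,0.012,-0.001,20],
    [0,0,0.004,0,0,0,20],
    [0,0,0.001,0,0,0,20],
    [0,0,0,0,0,0,20]
  ]
}}

```text
t: 6.45
eef_pos: [450.3, -95.5, 40.1]
tcp_rot: [3.139, 0.001, 2.582]
ft_force: [-0.6, 0.8, -0.3]
opening: 0.446
```

```bash
python3 - <<'E'
from cell import *
from h import *
plan(state(),(448,-94,37.5),2.583)
E
```

```text
pos [450.3 -95.5  40.1] rot [3.1394e+00 1.2000e-03 2.5817e+00] t 6.45 F [-0.6  0.8 -0.3] op 0.446
total shift now-axes mm [2.7 0.  2.6] final-axes [2.7 0.  2.6] turn [ 0.002  0.001 -0.001] dist 3.8
```

{"fn": "play_rows", "kwargs": {
  "moves": [
    [0,0,0.002,0,0,0,20],
    [0,0,0.001,0,0,0,20],
    [0,0,0.001,0,0,0,20]
  ]
}}

```text
t: 6.75
eef_pos: [450.9, -95.7, 37.2]
tcp_rot: [3.139, 0.004, 2.582]
ft_force: [-4.8, 2.0, 23.5]
opening: 0.448
```

Contact with the bench; open.

{"fn": "play_rows", "kwargs": {
  "moves": [
    [0,0,0,0,0,0,70],
    [0,0,0,0,0,0,90],
    [0,0,0,0,0,0,90],
    [0,0,0,0,0,0,90],
    [0,0,0,0,0,0,90]
  ]
}}

```text
t: 7.25
eef_pos: [451.1, -95.7, 37.6]
tcp_rot: [3.139, 0.005, 2.582]
ft_force: [-0.7, -0.3, -0.9]
opening: 0.811
```

```bash
python3 - <<'E'
from cell import *
from h import *
plan(state(),(448,-94,140),2.583)
E
```

```text
pos [451.1 -95.7  37.6] rot [3.1387 0.0046 2.5818] t 7.25 F [-0.7 -0.3 -0.9] op 0.811
total shift now-axes mm [ 3.000e+00  1.000e-01 -1.024e+02] final-axes [   3.5   -0.2 -102.4] turn [ 0.003  0.005 -0.001] dist 102.4
```

{"fn": "play_rows", "kwargs": {
  "moves": [
    [0,0,-0.03,0,0,0,90],
    [0,0,-0.05,0,0,0,90],
    [0,0,-0.05,0,0,0,90],
    [0,0.03,-0.04,0,0,0,80],
    [-0.008,0.045,0,0,0,0,80],
    [-0.008,0.047,0,0,0,0,80],
    [-0.008,0.047,0,0,0,0,80],
    [-0.008,0.047,0,0,0,0,80]
  ]
}}

```text
t: 8.05
eef_pos: [594.2, 72.2, 216.6]
tcp_rot: [3.137, 0.005, 2.574]
ft_force: [0.2, -0.6, -0.3]
opening: 0.8
```

```bash
python3 - <<'E'
from cell import *
from h import *
plan(state(),(680,161,210),2.81)
c=read_camera("top"); crop(c,300,400,140,240,6,"pics/t4.png")
E
```

```text
pos [594.2  72.2 216.6] rot [3.1368 0.0047 2.5741] t 8.05 F [ 0.2 -0.6 -0.3] op 0.8
total shift now-axes mm [-24.6 121.    7.3] final-axes [-52.2 111.9   6.6] turn [ 0.004  0.005 -0.236] dist 123.7
```

View pics/t4.png

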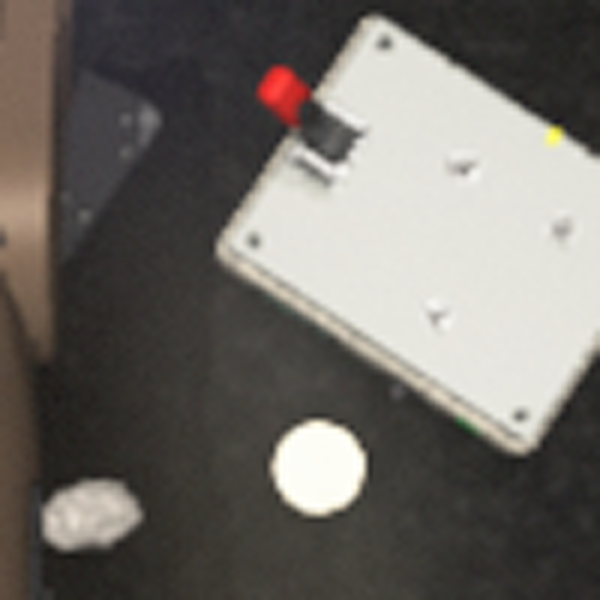

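The pot (lid at crop 320,468) stands upright on the bench beside the shaker, and the studs are free. On to a closer view of the disc.

{"fn": "play_rows", "kwargs": {
  "moves": [
    [-0.006,0.03,0,0,0,-0.118,80],
    [-0.014,0.028,0,0,0,-0.118,80],
    [-0.016,0.026,0.003,0,0,0,80],
    [-0.014,0.024,0.003,0,0,0,80],
    [0,0,0,0,0,0,80]
  ]
}}

```text
t: 8.6
eef_pos: [691.3, 162.1, 209.1]
tcp_rot: [3.137, 0.005, 2.826]
ft_force: [-0.2, -0.3, 0.4]
opening: 0.8
```

```bash
python3 - <<'E'
from cell import *
from h import *
plan(state(),(566.5,200,210),2.81)
c=read_camera("wrist"); cv2.imwrite("pics/w5.png",c["img"][:,:,::-1])
import pickle; pickle.dump(c,open("w5.pkl","wb"))
u,v=proj(c,(566.5,200,10)).astype(int);print(u,v)
u0=max(u-75,0);v0=max(v-70,0);print(u0,v0);crop(c,u0,u0+150,v0,v0+140,4,"pics/w5c.png")
E
```

```text
pos [691.3 162.1 209.1] rot [3.1369 0.0053 2.8256] t 8.6 F [-0.2 -0.3  0.4] op 0.8
total shift now-axes mm [130.4  -2.7  -1.6] final-axes [130.3  -4.8  -0.9] turn [0.005 0.005 0.016] dist 130.4
319 78
244 8
```

View pics/w5c.png

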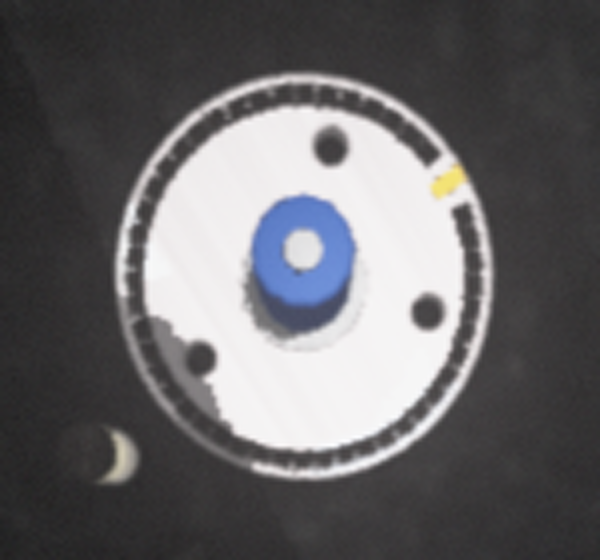

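View pics/w5.png

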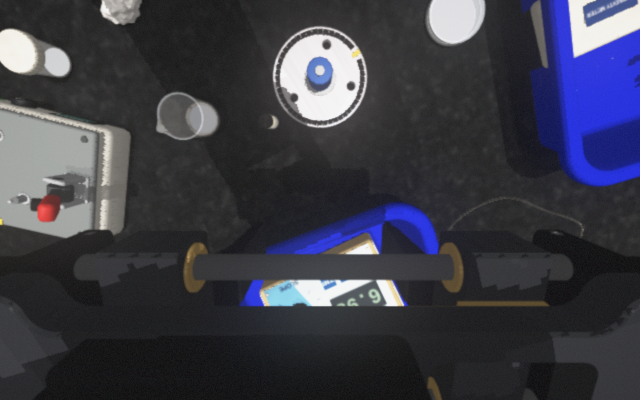

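```bash
python3 - <<'E'
from h import *
import pickle
c=pickle.load(open("w5.pkl","rb"))
f=lambda x,y:((x+.5)/4-.5+244,(y+.5)/4-.5+8)
P={}
for n,p,z in (("h1",(331,146),10),("h2",(428,311),10),("h180",(200,357),10),("mark",(449,182),10),("post",(303,248),56)):
    P[n]=ray(c,f(*p),z); print(n,P[n].round(1))
# center from 3 holes, least squares with known pattern
src=np.array([[38*np.cos(a),38*np.sin(a)] for a in np.radians([45,-45,180])])
for order in (("h1","h2","h180"),("h2","h1","h180")):
    dst=np.array([P[k][:2] for k in order])
    a=src-src.mean(0); b=dst-dst.mean(0)
    th=np.arctan2((a[:,0]*b[:,1]-a[:,1]*b[:,0]).sum(),(a*b).sum())
    R=np.array([[np.cos(th),-np.sin(th)],[np.sin(th),np.cos(th)]])
    t=dst.mean(0)-R@src.mean(0); print(order,np.degrees(th),t,(dst-(src@R.T+t)).round(1).tolist())
E
```

```text
h1 [534.2 219.1  10. ]
h2 [585.7 233.1  10. ]
h180 [576.8 163.7  10. ]
mark [553.9 249.   10. ]
post [566.5 200.2  56. ]
('h1', 'h2', 'h180') 105.13811791184266 [566.93469724 200.22820446] [[0.2, -0.0], [-0.2, -0.1], [-0.1, 0.1]]
('h2', 'h1', 'h180') 105.03322450582118 [566.92542294 200.22570455] [[51.7, 13.9], [-51.7, -14.0], [0.0, 0.2]]
```

{"fn": "play_rows", "kwargs": {
  "moves": [
    [0.04,-0.001,0,0,0.005,0,80],
    [0.04,-0.001,0,0.004,0,0,80],
    [0.03,-0.001,0.01,0,0,0,80],
    [0,0,0.03,0,0,0,80],
    [0,0,0.03,0,0,0,80],
    [0,0,0,0,0,0,80]
  ]
}}

```text
t: 9.25
eef_pos: [576.4, 188.9, 138.3]
tcp_rot: [-3.141, -0.001, 2.822]
ft_force: [0.0, 0.3, -0.3]
opening: 0.796
```

```bash
python3 - <<'E'
from cell import *
from h import *
plan(state(),(566.9,200.2,40),2.82)
E
```

```text
pos [576.4 188.9 138.3] rot [-3.1407e+00 -7.0000e-04  2.8225e+00] t 9.25 F [ 0.   0.3 -0.3] op 0.796
total shift now-axes mm [12.5  7.8 98.3] final-axes [12.5  7.7 98.3] turn [-0.001 -0.001  0.002] dist 99.4
```

{"fn": "play_rows", "kwargs": {
  "moves": [
    [0.012,0.008,0,0,0,0,80],
    [0,0,0.02,0,0,0,80],
    [0,0,0.025,0,0,0,70],
    [0,0,0,0,0,0,70]
  ]
}}

```text
t: 9.65
eef_pos: [567.1, 201.3, 98.1]
tcp_rot: [3.139, 0.004, 2.82]
ft_force: [-0.5, 0.7, 0.3]
opening: 0.717
```

```bash
python3 - <<'E'
from cell import *
from h import *
plan(state(),(566.9,200.2,40),2.82)
E
```

```text
pos [567.1 201.3  98.1] rot [3.1394 0.0041 2.8203] t 9.65 F [-0.5  0.7  0.3] op 0.717
total shift now-axes mm [ 0.1 -1.3 58.1] final-axes [-0.2 -1.1 58.1] turn [0.002 0.004 0.   ] dist 58.2
```

{"fn": "play_rows", "kwargs": {
  "moves": [
    [0,-0.001,0.02,0.002,0.004,0,70],
    [0.001,0,0.02,0.001,0.002,0,70],
    [0.001,0,0.012,0,0,0,70],
    [0,0,0,0,0,0,70]
  ]
}}

```text
t: 10.05
eef_pos: [567.0, 202.7, 52.3]
tcp_rot: [3.138, 0.005, 2.82]
ft_force: [-0.6, 0.0, 0.5]
opening: 0.7
```

```bash
python3 - <<'E'
from cell import *
from h import *
plan(state(),(566.9,200.2,40),2.82)
E
```

```text
pos [567.  202.7  52.3] rot [3.1382 0.0049 2.8202] t 10.05 F [-0.6  0.   0.5] op 0.7
total shift now-axes mm [-0.6 -2.5 12.3] final-axes [-0.7 -2.4 12.3] turn [0.003 0.005 0.   ] dist 12.6
```

{"fn": "play_rows", "kwargs": {
  "moves": [
    [0,-0.002,0.012,0.003,0.005,0,70],
    [0,0,0,0,0,0,70]
  ]
}}

```text
t: 10.25
eef_pos: [567.2, 201.1, 41.8]
tcp_rot: [3.14, 0.002, 2.82]
ft_force: [0.3, 0.6, -0.1]
opening: 0.696
```

```bash
python3 - <<'E'
from cell import *
from h import *
plan(state(),(566.9,200.2,40),2.82)
E
```

```text
pos [567.2 201.1  41.8] rot [3.1400e+00 1.8000e-03 2.8203e+00] t 10.25 F [ 0.3  0.6 -0.1] op 0.696
total shift now-axes mm [ 0.  -1.   1.8] final-axes [ 0.  -1.   1.8] turn [0.002 0.002 0.   ] dist 2.0
```

{"fn": "play_rows", "kwargs": {
  "moves": [
    [0,-0.001,0.001,0.002,0.002,0,40],
    [0,0,0.001,0,0,0,5],
    [0,0,0.0005,0,0,0,5],
    [0,0,0,0,0,0,5],
    [0,0,0,0,0,0,5],
    [0,0,0,0,0,0,5],
    [0,0,0,0,0,0,5],
    [0,0,0,0,0,0,5]
  ]
}}

```text
t: 11.05
eef_pos: [567.7, 200.1, 40.7]
tcp_rot: [3.141, 0.001, 2.82]
ft_force: [-0.2, -0.7, -1.6]
opening: 0.29
```

{"fn": "play_rows", "kwargs": {
  "moves": [
    [0,0,0,0,0,0,5],
    [0,0,-0.01,0,0,0,5],
    [0,0,-0.03,0,0,0,5],
    [0,0,-0.04,0,0,0,5],
    [0,0,-0.04,0,0,0,5],
    [0,0,-0.04,0,0,0,5],
    [0,0,0,0,0,0,5]
  ]
}}

```text
t: 11.75
eef_pos: [566.1, 200.0, 207.4]
tcp_rot: [-3.14, -0.003, 2.82]
ft_force: [-0.1, 0.2, -2.7]
opening: 0.292
```

```bash
python3 - <<'E'
from cell import *
from h import *
s=state(); plan(s,(553.5,-168,200),2.820-2.396); print(s["joints"].round(2))
yaw=s["tcp_rot"][2]; d=np.array([553.5,-168])-s["eef_pos"][:2]
for i in range(16):
    y=yaw-i*.14975; e=d/16
    print(i,[round(float(v),1) for v in (e@[np.cos(y),np.sin(y)], e@[np.sin(y),-np.cos(y)])])
E
```

```text
pos [566.1 200.  207.4] rot [-3.1395e+00 -3.1000e-03  2.8201e+00] t 11.75 F [-0.1  0.2 -2.7] op 0.292
total shift now-axes mm [-104.4 -353.1    7.8] final-axes [-162.9  330.2    7.4] turn [-5.000e-03  1.000e-03  2.396e+00] dist 368.2
[ 0.23  0.48  1.64 -0.    1.02 -1.02]
0 [-6.5, -22.1]
1 [-9.7, -20.8]
2 [-12.7, -19.2]
3 [-15.5, -17.0]
4 [-17.8, -14.5]
5 [-19.8, -11.7]
6 [-21.3, -8.6]
7 [-22.4, -5.4]
8 [-22.9, -2.0]
9 [-23.0, 1.5]
10 [-22.5, 4.9]
11 [-21.5, 8.2]
12 [-20.0, 11.3]
13 [-18.1, 14.2]
14 [-15.8, 16.7]
15 [-13.1, 18.9]
```

{"fn": "play_rows", "kwargs": {
  "moves": [
    [-0.006,-0.022,0,0,0,0.149,5],
    [-0.01,-0.021,0,0,0,0.149,5],
    [-0.013,-0.019,0,0,0,0.149,5],
    [-0.015,-0.017,0,0,0,0.149,5],
    [-0.018,-0.014,0,0,0,0.149,5],
    [-0.02,-0.012,0,0,0,0.149,5],
    [-0.021,-0.009,0,0,0,0.149,5],
    [-0.022,-0.005,0,0,0,0.149,5]
  ]
}}

```text
t: 12.55
eef_pos: [554.3, 13.0, 205.4]
tcp_rot: [-3.132, -0.0, 1.617]
ft_force: [-0.2, -0.3, -3.9]
opening: 0.287
```

```bash
python3 - <<'E'
from cell import *
from h import *
s=state(); plan(s,(553.5,-168,205),2.820-2.396); print(s["joints"].round(2))
yaw=s["tcp_rot"][2]; d=np.array([553.5,-168])-s["eef_pos"][:2]
for i in range(8):
    y=yaw-i*.148; e=d/8
    print(i,[round(float(v),1) for v in (e@[np.cos(y),np.sin(y)], e@[np.sin(y),-np.cos(y)])])
E
```

```text
pos [554.3  13.  205.4] rot [-3.1322e+00 -3.0000e-04  1.6170e+00] t 12.55 F [-0.2 -0.3 -3.9] op 0.287
total shift now-axes mm [-180.8   -9.2    0.4] final-axes [-75.2 164.6   0.4] turn [-0.008  0.005  1.193] dist 181.0
[-0.1   0.42  1.76 -0.    0.98 -0.14]
0 [-22.6, -1.1]
1 [-22.5, 2.2]
2 [-21.9, 5.5]
3 [-20.9, 8.7]
4 [-19.4, 11.7]
5 [-17.5, 14.4]
6 [-15.1, 16.8]
7 [-12.5, 18.9]
```

{"fn": "play_rows", "kwargs": {
  "moves": [
    [-0.022,-0.001,0,0,0,0.149,5],
    [-0.022,0.002,0,0,0,0.149,5],
    [-0.022,0.005,0,-0.002,0.002,0.149,5],
    [-0.021,0.009,0,-0.002,0,0.149,5],
    [-0.019,0.012,0,-0.002,0,0.149,5],
    [-0.017,0.014,0,0,0,0.149,5],
    [-0.01,0.01,0,0,0,0.149,5],
    [-0.004,0.006,0,0,0,0.13,5]
  ]
}}

```text
t: 13.35
eef_pos: [547.0, -149.5, 200.2]
tcp_rot: [-3.134, 0.012, 0.429]
ft_force: [0.0, 0.9, -2.5]
opening: 0.291
```

```bash
python3 - <<'E'
from cell import *
from h import *
s=state(); plan(s,(553.5,-168,130),2.820-2.396); print(s["joints"].round(2))
E
```

```text
pos [ 547.  -149.5  200.2] rot [-3.1341  0.0117  0.4291] t 13.35 F [ 0.   0.9 -2.5] op 0.291
total shift now-axes mm [-1.  20.1 70.1] final-axes [-1.7 19.6 70.2] turn [-0.007  0.012  0.005] dist 72.9
[-0.38  0.44  1.73 -0.    0.98  0.76]
```

{"fn": "play_rows", "kwargs": {
  "moves": [
    [0,0.018,0,-0.006,0.01,0.003,5],
    [0,0,0.02,0,0,0,5],
    [0,0,0.02,0,0,0,5],
    [0,0,0,0,0,0,5]
  ]
}}

```text
t: 13.75
eef_pos: [555.1, -169.3, 157.8]
tcp_rot: [-3.141, 0.001, 0.434]
ft_force: [-0.9, -0.7, -3.5]
opening: 0.287
```

```bash
python3 - <<'E'
from cell import *
from h import *
s=state(); plan(s,(553.5,-168,130),2.820-2.396)
for n in("top","wrist"):
    c=read_camera(n); cv2.imwrite(f"pics/{n}6.png",c["img"][:,:,::-1])
E
```

```text
pos [ 555.1 -169.3  157.8] rot [-3.1405e+00  7.0000e-04  4.3380e-01] t 13.75 F [-0.9 -0.7 -3.5] op 0.287
total shift now-axes mm [-0.9 -1.8 27.8] final-axes [-0.9 -1.8 27.8] turn [-0.001  0.001  0.01 ] dist 27.9
```

View pics/wrist6.png

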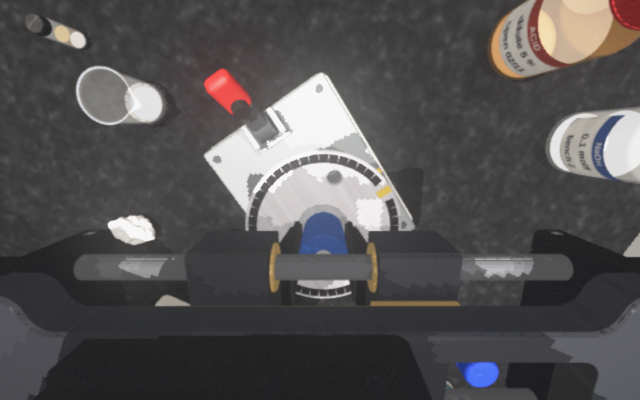

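View pics/top6.png

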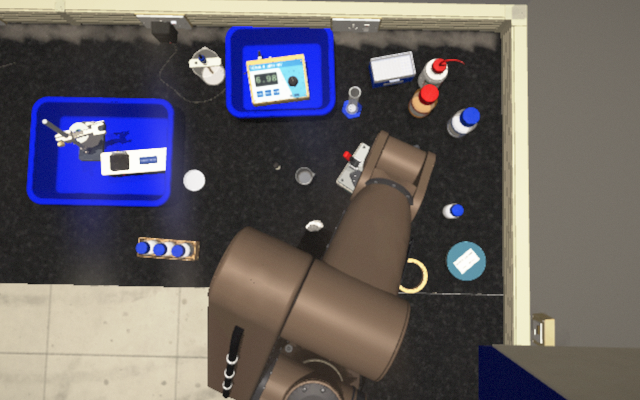

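```bash
python3 - <<'E'
from cell import *
from h import *
import pickle
c=read_camera("wrist"); pickle.dump(c,open("w6.pkl","wb")); crop(c,230,420,140,310,4,"pics/w6c.png"); print(state()["eef_pos"])
E
```

```text
[ 556.10606325 -169.34100704  160.63073178]
```

View pics/w6c.png

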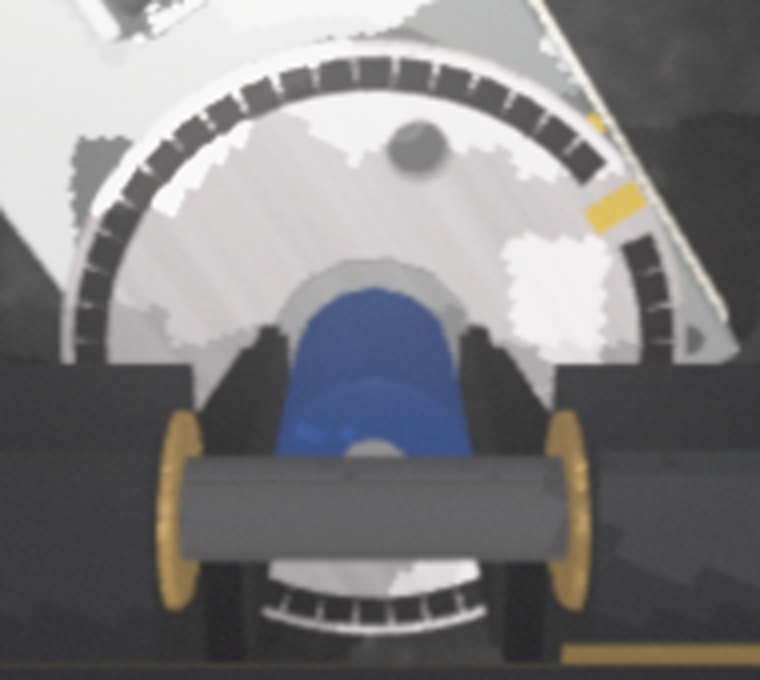

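```bash
python3 - <<'E'
from h import *
import pickle
c=pickle.load(open("w6.pkl","rb"))
f=lambda x,y:((x+.5)/4-.5+230,(y+.5)/4-.5+140)
z=160.6-40.7+10
h=ray(c,f(417,147),z)[:2];m=ray(c,f(615,206),z)[:2]
E=np.array([ray(c,f(*p),z)[:2] for p in((62,330),(680,335),(372,42),(600,110),(130,150),(375,632),(265,612),(484,612))])
A=np.c_[2*E,np.ones(len(E))]; x=np.linalg.lstsq(A,(E**2).sum(1),rcond=None)[0]
print("hole",h,"mark",m,"rim c",x[:2],"r",np.sqrt(x[2]+x[:2]@x[:2]))
for cc in (x[:2],np.array([556.1,-169.3])):
  for n,p,o in(("h",h,45),("m",m,0)):
    v=p-cc; print(n,np.linalg.norm(v),np.degrees(np.arctan2(v[1],v[0]))-o)
E
```

```text
hole [ 593.23824249 -159.52338783] mark [ 598.31387692 -194.86245126] rim c [ 556.78561844 -168.58965212] r 55.49452392312887
h 37.56315945316996 -31.033145808889994
m 49.141186669135394 -32.31943844481924
h 38.403531095173655 -30.251545344983278
m 49.35028185453703 -31.19684067061396
```

```bash
python3 - <<'E'
from cell import *
from h import *
s=state(); plan(s,(552.8,-168.4,124),.424)
E
```

```text
pos [ 556.1 -169.3  160.6] rot [ 3.1396e+00 -2.0000e-03  4.3210e-01] t 13.9 F [ 0.1 -0.6 -3.3] op 0.288
total shift now-axes mm [-2.7 -2.3 36.6] final-axes [-2.6 -2.2 36.6] turn [ 0.002 -0.002  0.008] dist 36.8
```

{"fn": "play_rows", "kwargs": {
  "moves": [
    [-0.003,-0.002,0.01,0.002,-0.002,0.008,5],
    [0,0,0.012,0,0,0,5],
    [0,0,0.012,0,0,0,5],
    [0,0,0,0,0,0,5],
    [0,0,0,0,0,0,5]
  ]
}}

```text
t: 14.4
eef_pos: [553.1, -168.7, 125.5]
tcp_rot: [3.14, -0.002, 0.426]
ft_force: [0.7, -0.2, -2.7]
opening: 0.287
```

```bash
python3 - <<'E'
from cell import *
from h import *
s=state(); plan(s,(552.8,-168.4,120),.424)
E
```

```text
pos [ 553.1 -168.7  125.5] rot [ 3.1396e+00 -1.9000e-03  4.2640e-01] t 14.4 F [ 0.7 -0.2 -2.7] op 0.287
total shift now-axes mm [-0.1 -0.4  5.5] final-axes [-0.1 -0.4  5.5] turn [ 0.002 -0.002  0.002] dist 5.5
```

{"fn": "play_rows", "kwargs": {
  "moves": [
    [0,0,0.007,0.002,-0.002,0.002,5],
    [0,0,0.004,0,0,0,5],
    [0,0,0.001,0,0,0,5],
    [0,0,0,0,0,0,5]
  ]
}}

```text
t: 14.8
eef_pos: [553.4, -168.8, 112.8]
tcp_rot: [3.141, -0.0, 0.424]
ft_force: [-0.0, 0.1, -3.5]
opening: 0.29
```

```bash
python3 - <<'E'
from cell import *
from h import *
s=state(); plan(s,(552.8,-168.4,101),.424)
c=read_camera("wrist"); crop(c,230,420,140,310,4,"pics/w7c.png")
E
```

```text
pos [ 553.4 -168.8  112.8] rot [ 3.1414e+00 -1.0000e-04  4.2440e-01] t 14.8 F [-0.   0.1 -3.5] op 0.29
total shift now-axes mm [-0.4 -0.6 11.8] final-axes [-0.4 -0.6 11.8] turn [ 0. -0.  0.] dist 11.8
```

View pics/w7c.png

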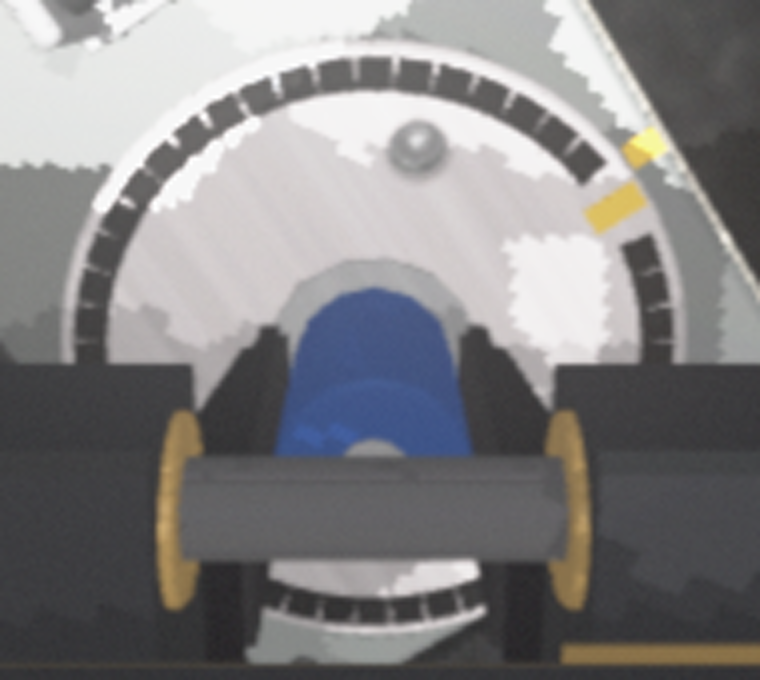

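{"fn": "play_rows", "kwargs": {
  "moves": [
    [-0.0004,-0.0006,0.003,0,0,0,5],
    [0,0,0.003,0,0,0,5],
    [0,0,0.002,0,0,0,5]
  ]
}}

```text
t: 15.15
eef_pos: [553.0, -168.5, 104.9]
tcp_rot: [3.14, -0.001, 0.424]
ft_force: [1.0, -0.2, -1.9]
opening: 0.292
```

```bash
python3 - <<'E'
from cell import *
from h import *
s=state(); plan(s,(552.8,-168.4,101),.424)
E
```

```text
pos [ 553.  -168.5  104.9] rot [ 3.1403e+00 -1.0000e-03  4.2450e-01] t 15.15 F [ 1.  -0.2 -1.9] op 0.292
total shift now-axes mm [-0.2 -0.2  3.9] final-axes [-0.2 -0.2  3.9] turn [ 0.001 -0.001  0.   ] dist 3.9
```

{"fn": "play_rows", "kwargs": {
  "moves": [
    [0,0,0.002,0,0,0,5],
    [0,0,0.001,0,0,0,5],
    [0,0,0.001,0,0,0,5]
  ]
}}

```text
t: 15.45
eef_pos: [553.1, -168.5, 100.7]
tcp_rot: [3.14, -0.001, 0.424]
ft_force: [-5.3, 2.1, 15.8]
opening: 0.286
```

{"fn": "play_rows", "kwargs": {
  "moves": [
    [0,0,0,0,0,0,30],
    [0,0,0,0,0,0,50],
    [0,0,0,0,0,0,70],
    [0,0,0,0,0,0,70],
    [0,0,0,0,0,0,70],
    [0,0,-0.03,0,0,0,70],
    [0,0,-0.04,0,0,0,70],
    [0,0,-0.03,0,0,0,70]
  ]
}}

```text
t: 16.25
eef_pos: [551.9, -168.1, 200.5]
tcp_rot: [-3.138, 0.003, 0.424]
ft_force: [0.1, 0.6, -0.5]
opening: 0.697
```

```bash
python3 - <<'E'
from cell import *
from h import *
s=state(); plan(s,(552.8,-168.4,201),.424)
c=read_camera("wrist"); cv2.imwrite("pics/w8.png",c["img"][:,:,::-1])
c=read_camera("side"); crop(c,235,335,160,240,7,"pics/sd8.png")
E
```

```text
pos [ 551.9 -168.1  200.5] rot [-3.1383e+00  3.1000e-03  4.2420e-01] t 16.25 F [ 0.1  0.6 -0.5] op 0.697
total shift now-axes mm [ 0.7  0.6 -0.6] final-axes [ 0.7  0.6 -0.5] turn [-0.003  0.003  0.   ] dist 1.1
```

View pics/w8.png

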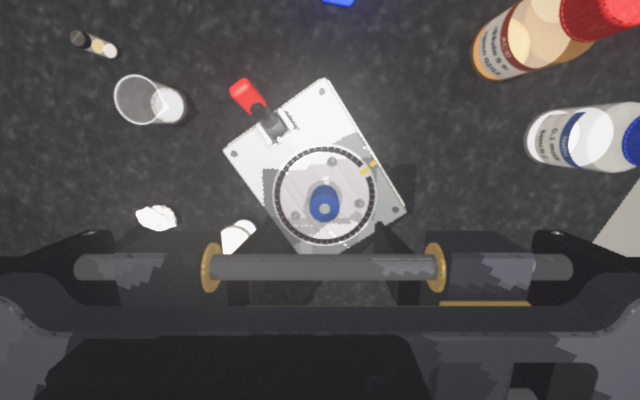

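View pics/sd8.png

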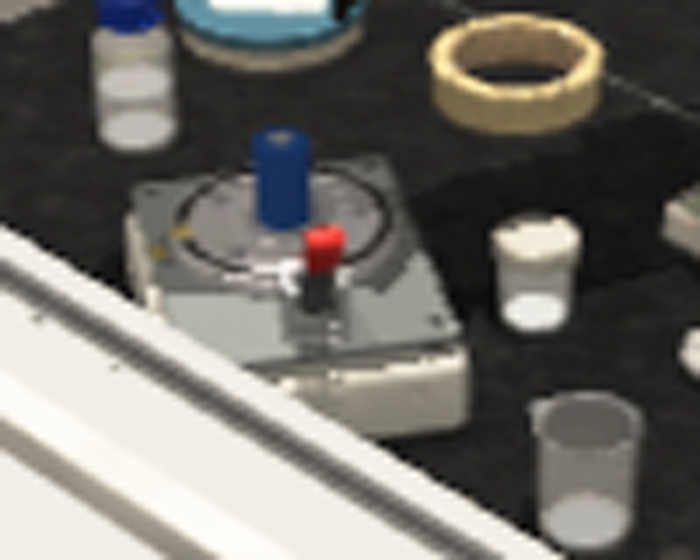

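{"fn": "play_rows", "kwargs": {
  "moves": [
    [0,0,0,0,0,-0.147,0],
    [0,0,0,0,0,-0.147,0],
    [0,0,0,0,0,-0.147,0],
    [0,0,0,0,0,-0.145,0],
    [0.04,0,0,0,0,0,0],
    [0.045,0,0,0,0,0,0],
    [0.045,0,0,0,0,0,0],
    [0,0,0,0,0,0,0]
  ]
}}

```text
t: 17.15
eef_pos: [620.8, -54.5, 198.0]
tcp_rot: [-3.14, 0.001, 1.029]
ft_force: [-1.2, 0.3, 0.3]
opening: 0.086
```

```bash
python3 - <<'E'
from cell import *
from h import *
s=state(); plan(s,(633.3,-41,139),1.0097)
E
```

```text
pos [620.8 -54.5 198. ] rot [-3.1402e+00  8.0000e-04  1.0293e+00] t 17.15 F [-1.2  0.3  0.3] op 0.086
total shift now-axes mm [18.   3.8 59. ] final-axes [18.   3.4 59. ] turn [-0.001  0.001  0.02 ] dist 61.8
```

{"fn": "play_rows", "kwargs": {
  "moves": [
    [0.018,0.003,0,0,0,0.02,0],
    [0,0,0.025,0,0,0,0],
    [0,0,0.025,0,0,0,0],
    [0,0,0,0,0,0,0]
  ]
}}

```text
t: 17.55
eef_pos: [632.2, -39.2, 143.9]
tcp_rot: [-3.138, 0.002, 1.011]
ft_force: [0.5, -0.2, -0.8]
opening: 0.003
```

```bash
python3 - <<'E'
from cell import *
from h import *
s=state(); plan(s,(633.3,-41,139),1.0097)
c=read_camera("side"); crop(c,235,335,150,230,7,"pics/sd9.png")
E
```

```text
pos [632.2 -39.2 143.9] rot [-3.1382e+00  2.1000e-03  1.0113e+00] t 17.55 F [ 0.5 -0.2 -0.8] op 0.003
total shift now-axes mm [-1.   1.9  4.8] final-axes [-1.   1.9  4.9] turn [-0.003  0.002  0.002] dist 5.3
```

View pics/sd9.png

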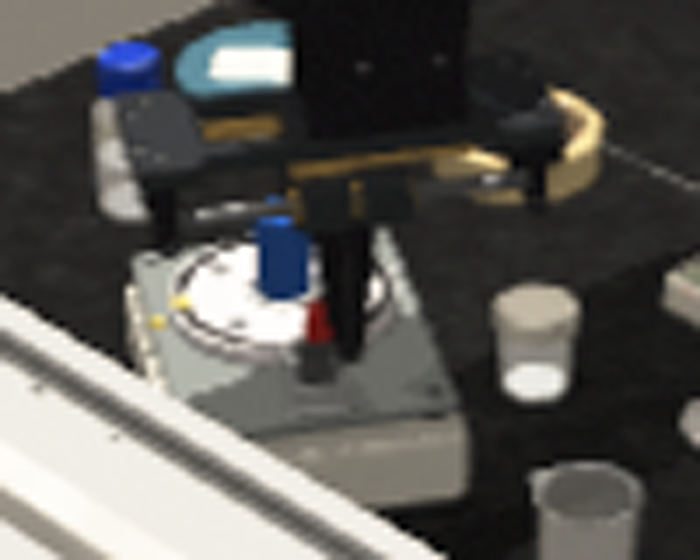

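{"fn": "play_rows", "kwargs": {
  "moves": [
    [0,0.002,0.004,-0.002,0,0,0],
    [-0.012,0,0,0,0,0,0],
    [-0.012,0,0,0,0,0,0],
    [-0.01,0,0,0,0,0,0]
  ]
}}

```text
t: 18.0
eef_pos: [618.6, -70.5, 146.2]
tcp_rot: [3.133, -0.005, 1.011]
ft_force: [3.6, 2.3, 1.0]
opening: 0.004
```

```bash
python3 - <<'E'
from cell import *
from h import *
s=state(); plan(s,(596.1,-100.2,139),1.0097)
E
```

```text
pos [618.6 -70.5 146.2] rot [ 3.1327 -0.0049  1.011 ] t 18.0 F [3.6 2.3 1. ] op 0.004
total shift now-axes mm [-37.2  -3.4   6.9] final-axes [-37.2  -3.2   7.2] turn [ 0.009 -0.005  0.001] dist 38.0
```

{"fn": "play_rows", "kwargs": {
  "moves": [
    [-0.008,-0.001,0.005,0.005,-0.004,0,0],
    [-0.01,-0.001,0.004,0.002,0,0,0],
    [-0.01,0,0.002,0,0,0,0]
  ]
}}

```text
t: 18.3
eef_pos: [601.5, -96.1, 137.6]
tcp_rot: [3.135, -0.003, 1.01]
ft_force: [0.4, 0.6, 0.3]
opening: 0.009
```

```bash
python3 - <<'E'
from cell import *
from h import *
s=state(); plan(s,(596.1,-100.2,139),1.0097)
E
```

```text
pos [601.5 -96.1 137.6] rot [ 3.1349e+00 -2.8000e-03  1.0101e+00] t 18.3 F [0.4 0.6 0.3] op 0.009
total shift now-axes mm [-6.3 -2.4 -1.5] final-axes [-6.3 -2.4 -1.4] turn [ 0.007 -0.003  0.   ] dist 6.9
```

{"fn": "play_rows", "kwargs": {
  "moves": [
    [-0.007,0,-0.001,0,0,0,0],
    [0,0,0,0,0,0,0]
  ]
}}

```text
t: 18.5
eef_pos: [595.8, -104.3, 137.9]
tcp_rot: [3.137, -0.001, 1.008]
ft_force: [-0.2, -1.2, -0.1]
opening: 0.005
```

```bash
python3 - <<'E'
from cell import *
from h import *
s=state(); plan(s,(596.1,-100.2,139),1.0097)
c=read_camera("side"); crop(c,235,335,150,230,7,"pics/sd10.png")
E
```

```text
pos [ 595.8 -104.3  137.9] rot [ 3.1370e+00 -1.5000e-03  1.0085e+00] t 18.5 F [-0.2 -1.2 -0.1] op 0.005
total shift now-axes mm [ 3.6 -2.  -1.1] final-axes [ 3.6 -2.  -1.1] turn [ 0.005 -0.001 -0.001] dist 4.3
```

View pics/sd10.png

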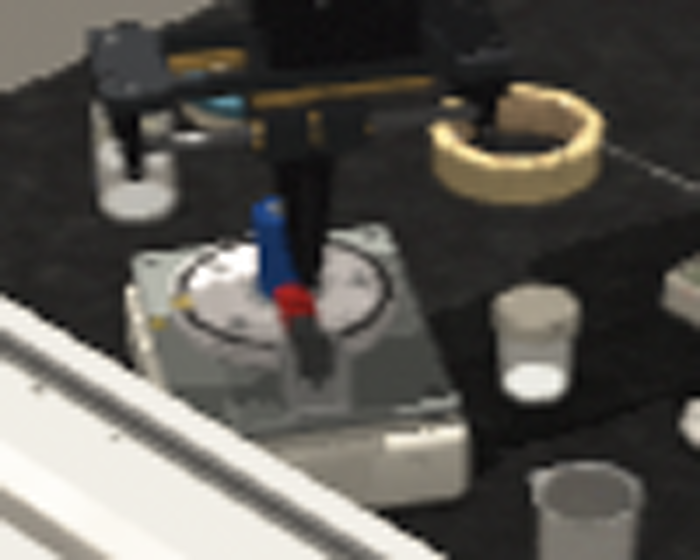

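{"fn": "play_rows", "kwargs": {
  "moves": [
    [0.005,0,-0.03,0,0,0,0],
    [0.01,0,-0.04,0,0,0,0],
    [0.02,0,-0.03,0,0,0,0],
    [-0.03,-0.03,0,0,0,0,0],
    [-0.03,-0.035,0,0,0,0,0],
    [-0.03,-0.035,0,0,0,0,0],
    [-0.03,-0.035,0,0,0,0,0],
    [0,0,0,0,0,0,0]
  ]
}}

```text
t: 19.35
eef_pos: [431.7, -101.7, 239.7]
tcp_rot: [3.139, -0.001, 1.012]
ft_force: [1.0, -0.1, 0.0]
opening: 0.001
```

```bash
python3 - <<'E'
from cell import *
from h import *
s=state(); plan(s,(596.1,-100.2,139),1.0097)
c=read_camera("wrist"); cv2.imwrite("pics/w11.png",c["img"][:,:,::-1])
c=read_camera("side"); crop(c,235,335,150,230,7,"pics/sd11.png")
c=read_camera("top"); crop(c,290,420,120,240,5,"pics/t11.png")
E
```

```text
pos [ 431.7 -101.7  239.7] rot [ 3.1386e+00 -5.0000e-04  1.0120e+00] t 19.35 F [ 1.  -0.1  0. ] op 0.001
total shift now-axes mm [ 88.4 138.3 101.2] final-axes [ 88.8 138.4 100.7] turn [ 0.003 -0.001  0.002] dist 192.8
```

View pics/w11.png

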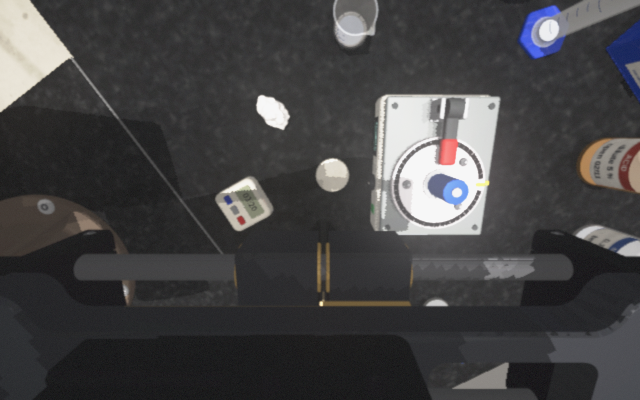

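View pics/sd11.png

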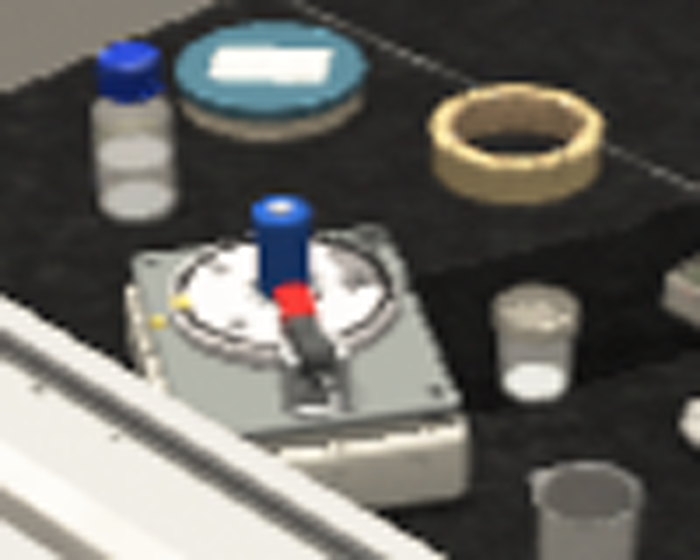

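View pics/t11.png

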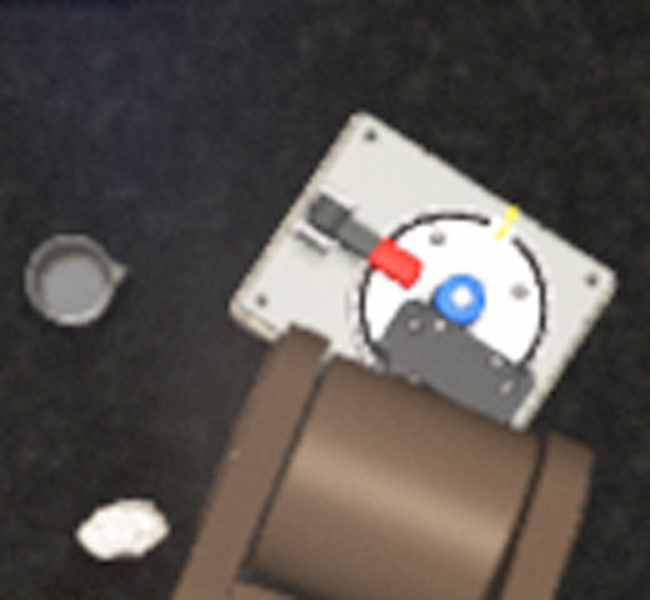

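```bash
python3 - <<'E'
from cell import *
from h import *
s=state(); print(s["ft_force"].round(1),s["qvel"].round(3))
th=np.radians(-32.15)
X=np.array([np.cos(th),np.sin(th),0]);Y=np.array([-np.sin(th),np.cos(th),0])
O=np.array([553.5,-168,0])
for n in("wrist","side","top"):
    c=read_camera(n); m=c["img"].astype(int); k=(m[...,0]>140)&(m[...,1]<70)&(m[...,2]<70)
    for a in(2.0,2.1,2.18):
        b=a-.61; f=lambda r:O+Y*(85-r*np.sin(b))+np.array([0,0,84+r*np.cos(b)])
        q=proj(c,f(45)); print(n,a,"grip centre",q.round(1),end=" ")
    v,u=np.nonzero(k); w=np.hypot(u-q[0],v-q[1])<20; print("seen",u[w].mean().round(1),v[w].mean().round(1))
c=read_camera("top")
k=(c["img"][...,2].astype(int)>150)&(c["img"][...,0]<110); v,u=np.nonzero(k); w=np.hypot(u-382,v-179)<9
print("post",ray(c,(u[w].mean(),v[w].mean()),116-8).round(1))
E
```

```text
[ 0.1 -0.3 -0.3] [ 0.009  0.022 -0.018 -0.    -0.003 -0.   ]
wrist 2.0 grip centre [445.6 152.8] wrist 2.1 grip centre [443.8 153.1] wrist 2.18 grip centre [442.4 153. ] seen nan nan
side 2.0 grip centre [276.4 192.1] side 2.1 grip centre [276.4 193.1] side 2.18 grip centre [276.5 194. ] seen 276.6 192.5
top 2.0 grip centre [368.5 171.3] top 2.1 grip centre [368.5 171.6] top 2.18 grip centre [368.4 171.8] seen 367.7 173.0
post [ 551.4 -167.4  108. ]<stdin>:12: RuntimeWarning: Mean of empty slice.
  ret = ret.dtype.type(ret / rcount)
```

```bash
python3 - <<'E'
from cell import *
from h import *
th=np.radians(-32.15)
X=np.array([np.cos(th),np.sin(th),0]);Y=np.array([-np.sin(th),np.cos(th),0])
O=np.array([553.5,-168,0])
c=read_camera("wrist"); crop(c,365,515,85,245,5,"pics/w12.png")
print("eef",state()["eef_pos"],"crop coords:")
g=lambda p:((proj(c,p)-[365,85]+.5)*5-.5).round(0)
print("mark",g(O+61*X+[0,0,60]),"screw",g((648.5,-121.5,60)),"post top",g(O+[0,0,116]),"180 hole",g(O-38*X+[0,0,70]))
for a in(1.9,2.0,2.1,2.18):
    b=a-.61; d=-Y*np.sin(b)+np.array([0,0,np.cos(b)]); n=Y*np.cos(b)+np.array([0,0,np.sin(b)])
    H=O+Y*85+np.array([0,0,84])
    print(a,"top face end",g(H+60*d+6*n),"start",g(H+30*d+6*n))
E
```

```text
eef [ 436.62371874 -102.06226281  239.2766084 ] crop coords:
mark [579. 502.] screw [610. 120.] post top [437. 549.] 180 hole [191. 508.]
1.9 top face end [432. 404.] start [430. 262.]
2.0 top face end [419. 410.] start [423. 268.]
2.1 top face end [406. 413.] start [416. 273.]
2.18 top face end [396. 414.] start [411. 275.]
```

View pics/w12.png

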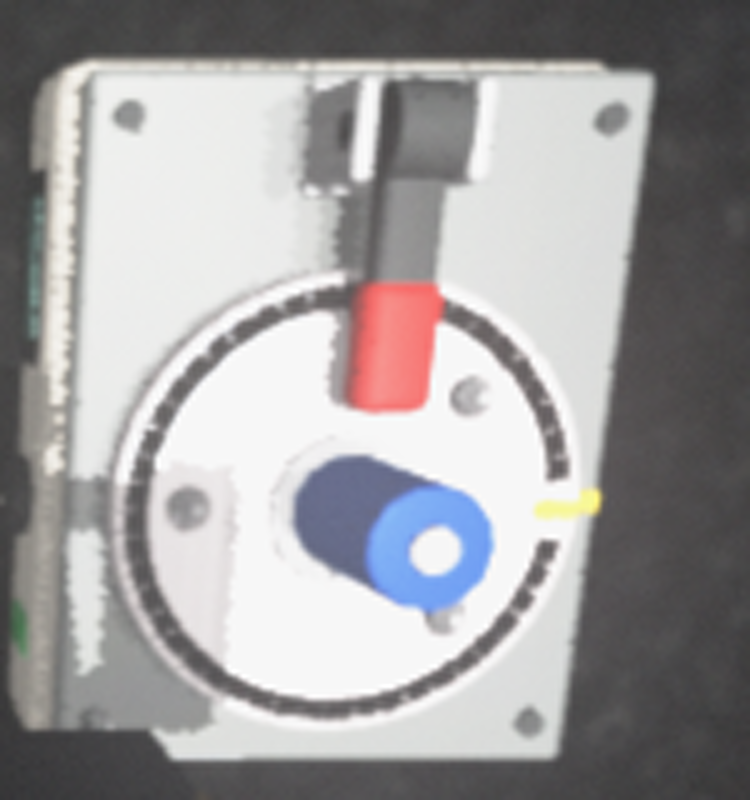

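```bash
python3 -c "
from cell import *
print(job_done()); print(state()['t'])"
```

```text
the job is handed in; nothing more can be done
None
the job is handed in; nothing more can be done
```

The job is done and handed in at about 20 s of the 67 s allowed; `job_done()` gave no verdict.

- **Pot:** it stands upright on the bench at about (451, -96) mm, let go. In the last pictures it is still upright.
- **Disc:** it went down over the three studs until it met the platform at 15.8 N, then I let go. Its yellow mark lies beside the platform's. The stud tips show in the holes that can be seen, and the post top is within about 1 px of where a seated disc would put it in the wrist picture.
- **Lever:** I pushed it from outside with the closed fingers until it snapped over. The wrist picture fits an angle of about 2.18, so it reads as shut.
- **Bystanders:** none looked moved in the views I checked, though I did not measure their final positions. At hand-in the arm was clear of everything, with the wrist force near zero.

Two checks were rougher. A colour-mask estimate of the post from the top view came out about 2 mm off the seat, where the arm partly covers the disc. The side-view grip centre was 1.5 px off the shut position, so it could not tell 2.0 from 2.18 by itself. The more careful wrist-picture check settled both.

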